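# Close the colour-card case and tuck its flap under the lip

## Task

Close the grey colour-card case: with a fingertip fold its springy orange flap down over the cards, then slide it flat towards the black lip (the raised ridge is there to push on) until the tongue on its edge is tucked well under the lip and the flap stays shut by itself. Press gently, do not lift the case or shove it along the bench, and leave the jar, the bottle and the tape roll standing where they are. Finish with the robot clear of everything.

Things in the scene. Friction and masses are not known exactly. Their poses are not given: they have to be found in the camera images.
- case: Grey flat case holding five coloured cards, 150 (x) x 110 (y) x 32 mm, 1.2 to 1.75 kg, loose on four rubber feet. Origin: centre of its underside, on the bench; z up. The black lip is on its -x end (nearer the robot), the flap's hinge at its +x end.
- flap (a joint): Hinge of the orange flap (rad): 0 = flat over the case (a stop), grows as it opens, 1.57 = upright, at most 1.9. Starts open at 1.05 to 1.5. A weak spring drives it towards 1.3 (under 2 N at the tongue), so let go untucked it rises. 4 mm thick: a panel 98 mm wide (y) from 2 to 100 mm from the pin, then a tongue 54 mm wide to 118 mm. Flat, its top is at case z 38 mm.
- slip (a joint): How far the flap with its hinge pin has slid in its slots along the case's -x, towards the lip (m): 0 = back, 0.018 = end stop. Sliding takes about 3 N; it stays where it is left. Starts at 0 to 0.002: there the tongue comes down 3 to 5 mm clear of the lip. From about 0.012, with the flap flat, the edge is well under the lip. Forward with the flap up, the tongue would land on top of the lip.
- flap_pin (a point): Hinge pin axis of the flap, at its middle; its y axis is the case's y. At slip 0 it is at x +66 mm, z 36 mm in the case frame.
- flap_ridge (a point): Top middle of the push ridge on the flap's outer (upper) face: a straight rib 54 mm long (y), 6 mm wide, 8.5 mm high above the face, 86 mm from the pin. With the flap flat, the 80 mm of face between pin and ridge are free for a fingertip to press on and to push the ridge towards the lip.
- flap_edge (a point): Middle of the tongue's free edge, at half its thickness, 118 mm from the pin.
- paint_jar: Paint jar with a pale yellow lid, 67 mm diameter, 66 mm high, standing loose beside the case. Origin: centre of its underside. Leave alone.
- amber_bottle: Brown glass bottle with a black cap, 42 mm diameter, 85 mm high, standing loose beside the case. Origin: centre of its underside. Leave alone.
- tape_roll: Roll of brown tape lying flat, 100 mm diameter, 48 mm high, loose on the bench. Origin: centre of its underside. Leave alone.
- lip_mouth (a point): Middle of the black lip's mouth, at case x -55 mm, z 40.5 mm. The lip is 74 mm wide (y), fixed to the case's front wall, open towards +x. From x -75 to -61 mm it is flat, underside at z 40.5 mm; from x -61 to -55 mm it flares up at about 45 degrees as a lead-in (top of all at z 50 mm). Front wall's inner face: x -71 mm.
- mixer_stand: Overhead stirrer on a steel column, fixed beside the work on the robot's right: base plate about 290 x 180 mm, motor head and column up to 0.47 m above the bench, a black clamp lever on the column. Origin: middle of its base plate, on the bench. Keep arm and gripper clear of it; start by drawing back towards the robot before swinging across.

How it is judged:
By the outcome, as a careful person would: the job done as asked, in the order asked, and still so for the second after the job is handed in, with the robot touching nothing.
It also fails if it takes over 48 s, if anything falls off the work surface, if the arm or the gripper's body presses on something with over 40 N, if the wrist force passes 120 N, or if a joint passes its speed limit or range.

## Robot

A 6-joint arm with a two-finger parallel gripper is mounted at the origin on a cart in front of the work surface, level with it; the furniture and walls round the work are solid. World frame = base frame: x ahead of the robot, y to its left, z up, the work surface at z = 0. Lengths are in m, angles in rad, forces in N, time in s.
With the tool pointing down it reaches from about 0.3 to 0.775 m from the base axis. Payload 14.6 kg.
Tool frame: the origin (TCP) lies at the very end of the fingers, on their centre line; the grasp point (between the pads) lies 19 mm behind it; z points along the fingers, y is the line along which they close (so a half turn about z gives the same grasp; the last joint's range is limited). The gripper opens to 94 mm and grips with 3 to 60 N. Pads are 16 mm wide; open, the fingers measure 119 mm over their backs; the gripper's body (75 mm by 177 mm) begins 78 mm behind the grasp point.
Start: joints at [1.063, 0.3, 1.521, -0, 1.321, -0.067], TCP at [0.235, 0.497, 0.205] pointing down, gripper open.
Joint ranges: [-3.03, 3.03], [-0.79, 2.21], [0.23, 2.52], [-1.04, 4.18], [0, 3.07], [-2.55, 2.55]. Speed limits (rad/s): [2.22, 2.22, 2.57, 3.14, 3.14, 3.14].

## Interface

Orientations are given as [roll, pitch, yaw] about the fixed x, y, z axes, in that order (R = Rz(yaw) Ry(pitch) Rx(roll)).
In Python, from station import ctrl gives the robot as it stands.
- The arm moves only by the tool carry_out, never from a script. Its argument "motion" is text: rows parted by semicolons, each of 7 numbers parted by spaces: the shift along the world's x, y, z in m, then the turn, a rotation vector about the world's x, y, z in degrees, then the closure in counts, from 0 (fully open) to 255 (shut). In form: dx dy dz wx wy wz hand; .... A call has 1 to 20 rows; each row shifts and turns the commanded pose from where the row before left it; what a row does not reach is not made up. A row lasts 1/12 s, in which the tool goes at most 41.7 mm and 7.16 degrees, less where a joint would pass 70% of its speed; a pose out of reach is approached as far as the arm can. A call is refused whole if a number of a shift passes 0.0417 or a number of a turn 7.16, either way. A call with a gripper value outside its range is refused whole. The fingers move at their own pace and stop on an object; "grip_force" is the grip in N (left out, the last holds). Time passes only in rows, so rows that do not move let the fingers close. It gives the time, the measured TCP pose, the force, the opening and the grip force at its end, in the units of the state.
- ctrl.get_obs(): the state, without advancing time (a new reading comes with each control period).
- ctrl.camera(name): name is "scene" or "top" or "wrist"; returns a dict with "pixels" (420x560x3 uint8, red, green, blue), "range_z" (420x560 float32, m along the optical axis (not along the pixel's ray), 0 where there is no reading), "K" (3x3 intrinsics, pixels), "position" and "attitude" of the camera in the world. Camera axes: x right, y up, looking along -z (the intrinsics and any distortion apply to the point x, -y, -z); pixel columns grow to the right and rows downward; lengths in m; the calibration is good to about 2 mm. The wrist camera is an equidistant fisheye: a pixel r from the principal point sees the ray r / f radians off the axis. A picture is of the moment at which its call begins.
- ctrl.hand_in(): hands the job in; it is judged then, once.
The state is a dict: "time_s": time; "qpos": joint angles; "joint_vel": joint speeds; "tau": joint torques, N m; "ee_pos": TCP position; "eef_rot": TCP orientation; "force": force on the tool from outside, world axes, zero at the start; "moment": the same for the moment, N m; "grip_width": finger opening in m; "grip_force": force on a finger pad.
Only numpy, scipy, OpenCV 4.12 (cv2) and the standard library are available. Lean on these libraries where they do the work, as an engineer would, in place of code of your own. Each camera call takes 0.05 s, during which the arm holds its last target. There are 200 camera calls.

## Working session

There is one attempt and no reset: what is moved stays moved. The work goes in short steps, Python scripts to look and compute and a tool call to move; the robot and the scene stay as the last step left them, time stands still between calls to the robot, and variables do not carry over. Pictures are saved under pics/ and viewed, at most 10 in all, crops included, and the job is handed in when it is done.

Besides the shell and the picture viewer there is one more tool, called after "Emit:" in YAML: its name, and indented under it one key for each argument. carry_out: Moves the arm, as the interface text tells. Its arguments: {"type":"object","properties":{"motion":{"type":"string"},"grip_force":{"type":"number"}},"required":["motion"]}

```bash
mkdir -p pics; cat > h.py <<'E'
import numpy as np, cv2
from station import ctrl
from scipy.spatial.transform import Rotation as R
def cloud(c):
    K=c["K"];d=c["range_z"];v,u=np.mgrid[0:d.shape[0],0:d.shape[1]]
    p=np.stack([(u-K[0,2])/K[0,0]*d,-(v-K[1,2])/K[1,1]*d,-d],-1)
    A=np.array(c["attitude"]);
    Rm=A if A.shape==(3,3) else R.from_euler("xyz",A).as_matrix()
    w=p@Rm.T+np.array(c["position"]); w[d==0]=np.nan
    return w
def save(c,n): cv2.imwrite("pics/"+n,c["pixels"][:,:,::-1])
E
python3 - <<'E'
from h import *
print(ctrl.get_obs())
for n in("top","scene"):
    c=ctrl.camera(n);save(c,n+"0.png");np.savez(n+"0.npz",**c);print(n,c["position"],c["attitude"],c["K"])
E
```

```text
{'time_s': 0.0, 'qpos': array([ 1.06337091e+00,  3.00473676e-01,  1.52158842e+00,  2.84152405e-05,
        1.32068709e+00, -6.65750736e-02]), 'joint_vel': array([ 1.15829426e-03, -6.29389604e-04, -5.16485553e-04,  4.88612527e-04,
        9.98360059e-06,  7.08911987e-05]), 'tau': array([ 5.68744736e-05, -5.31811738e+01, -3.52733445e+01,  7.08298758e-02,
        2.44007679e-02, -1.18161383e-04]), 'ee_pos': array([0.23454551, 0.49719204, 0.20488181]), 'eef_rot': array([-3.14044052e+00, -1.04401165e-04,  2.70073521e+00]), 'force': array([-0.67527245,  0.27414585, -0.55238569]), 'moment': array([-0.04962553, -0.04454503, -0.02594197]), 'grip_force': 0.0, 'grip_width': 0.09416613871208077}
top [0.43246813 0.04263544 1.23281435] [ 0.06684381 -0.00279391 -1.54223629] [[511.24393671   0.         271.23206135]
 [  0.         511.24393671 207.83015389]
 [  0.           0.           1.        ]]
scene [-0.0705796  -0.77363359  0.53134309] [ 1.14674602 -0.01211138 -0.60584817] [[543.56754019   0.         283.80401994]
 [  0.         543.56754019 197.09779462]
 [  0.           0.           1.        ]]
```

View pics/top0.png

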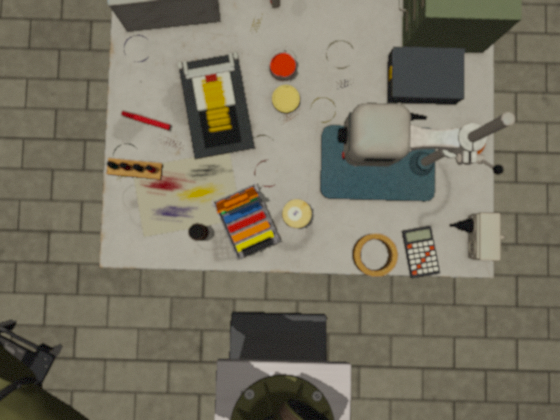

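View pics/scene0.png

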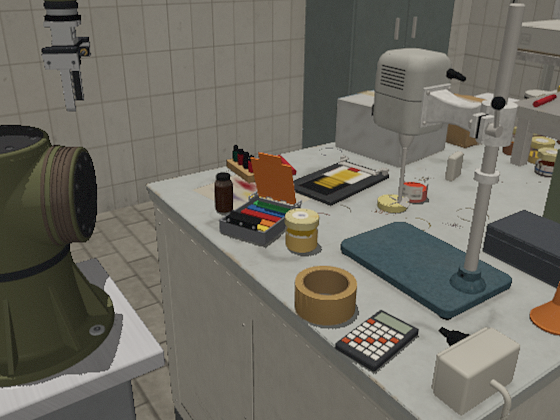

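Top view: open case at about (247,222) with its orange flap at (238,200), bottle (198,232), jar (297,213), tape (375,255), stirrer to the right. In the scene view the flap stands nearly upright at (275,180).

```bash
python3 - <<'E'
from h import *
P=[];C=[];
for n in("top","scene"):
    c=np.load(n+"0.npz");w=cloud(c);px=c["pixels"]
    hsv=cv2.cvtColor(px,cv2.COLOR_RGB2HSV)
    m=(hsv[...,0]>3)&(hsv[...,0]<14)&(hsv[...,1]>180)&(w[...,2]>0.05)&(w[...,0]>.25)&(w[...,0]<.6)&(abs(w[...,1]-.1)<.12)
    f=w[m]; print(n,"flap",m.sum(),f.min(0),f.max(0))
    ctr=f.mean(0);U,S,V=np.linalg.svd(f-ctr,full_matrices=False)
    nn=V[2]*np.sign(V[2][0]);print(" ctr",ctr,"n",nn,"S",S/np.sqrt(len(f)),"yaw",np.degrees(np.arctan2(nn[1],nn[0])),"tilt",np.arcsin(nn[2]))
    # case body & others
    reg=(w[...,2]>0.02)&(w[...,2]<0.055)&(w[...,0]>.28)&(w[...,0]<.55)&(abs(w[...,1]-.1)<.17)
    lab,num=None,None
    k,lab,st,cn=cv2.connectedComponentsWithStats(reg.astype(np.uint8))
    for i in range(1,k):
        if st[i,4]>60:
            q=w[lab==i];r=cv2.minAreaRect(q[:,:2].astype(np.float32)*1000);print(" comp",st[i],r,"z99",np.percentile(q[:,2],99))
    tall=(w[...,2]>0.055)&(w[...,2]<0.12)&(w[...,0]>.2)&(w[...,0]<.6)&(abs(w[...,1]-.05)<.3)&~m
    k,lab,st,cn=cv2.connectedComponentsWithStats(tall.astype(np.uint8))
    for i in range(1,k):
        if st[i,4]>40:
            q=w[lab==i];print(" tall",st[i,:4],np.percentile(q,2,axis=0),np.percentile(q,98,axis=0))
c=np.load("top0.npz");im=c["pixels"][165:275,180:320]
cv2.imwrite("pics/topcrop.png",cv2.resize(im[:,:,::-1],None,fx=5,fy=5,interpolation=cv2.INTER_CUBIC))
E
```

```text
top flap 45 [0.44677406 0.07323986 0.05003201] [0.55660503 0.1900497  0.13481711]
 ctr [0.52849696 0.12113962 0.08301126] n [0.83130919 0.4874798  0.26699903] S [0.03770995 0.02595155 0.00698804] yaw 30.387364348408095 tilt 0.2702776609335973
 comp [212 191  35  18 125] ((537.5453491210938, 143.75994873046875), (22.2698917388916, 85.24118041992188), 29.860158920288086) z99 0.05433378387351812
 comp [217 192  64  68 735] ((469.022705078125, 94.00497436523438), (126.09247589111328, 109.8316421508789), 25.1975154876709) z99 0.05274230065067857
 comp [222 196  36  18  66] ((518.7910766601562, 117.17682647705078), (6.530113697052002, 90.98278045654297), 25.90081024169922) z99 0.029795282088303673
 comp [224 201  38  22 296] ((502.2933044433594, 109.5356674194336), (18.402616500854492, 91.53446960449219), 24.973556518554688) z99 0.031484495591704034
 comp [228 211  38  22 296] ((479.9427490234375, 99.41609191894531), (18.09633445739746, 91.98699188232422), 25.17801856994629) z99 0.031864146165657546
 comp [232 220  38  22 295] ((457.8922119140625, 88.68376159667969), (17.909170150756836, 9
[... 648 characters left out ...]
.295943440210134 tilt 0.2602033235367786
 comp [214 189  19  18 279] ((445.3268737792969, 195.77919006347656), (23.306751251220703, 40.753658294677734), 61.41476821899414) z99 0.05487381992981004
 comp [ 219  189   77   49 2028] ((479.4966125488281, 97.30256652832031), (157.2498779296875, 113.09102630615234), 26.385536193847656) z99 0.053250689335215484
 comp [285 223  34  22 503] ((494.237060546875, -28.548873901367188), (48.14931869506836, 63.91722869873047), 54.38789367675781) z99 0.054571023266898264
 tall [214 172  19  20] [0.43212607 0.18562718 0.0560885 ] [0.4667352  0.21861097 0.08623376]
 tall [285 209  34  20] [ 0.46747964 -0.05266796  0.05584033] [0.528767   0.00898852 0.06691871]
```

View pics/topcrop.png

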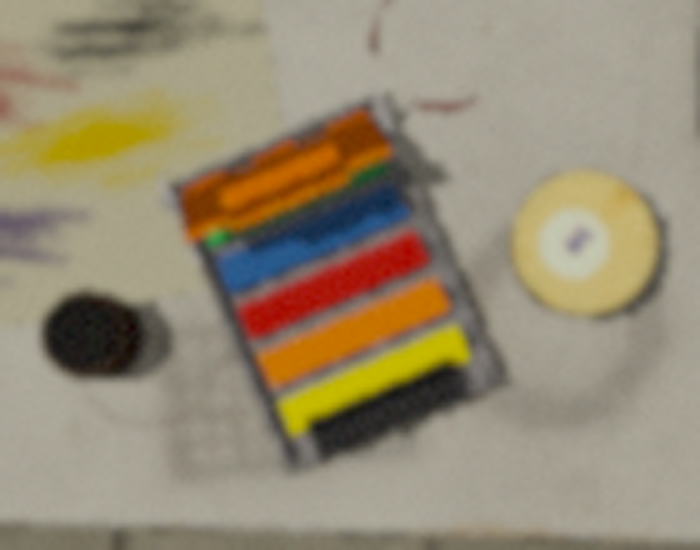

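The crop shows the case yawed about 25°: lip (390,410) nearest the robot, orange flap at (280,170), bottle (90,335) left, jar (580,240) right. Next I fit the case frame and flap.

```bash
python3 - <<'E'
from h import *
yaw=np.radians(25.2);u=np.array([np.cos(yaw),np.sin(yaw)]);v=np.array([-u[1],u[0]]);o=np.array([.478,.098])
for n in("top","scene"):
    c=np.load(n+"0.npz");w=cloud(c);hsv=cv2.cvtColor(c["pixels"],cv2.COLOR_RGB2HSV)
    q=np.dstack([(w[...,:2]-o)@u,(w[...,:2]-o)@v,w[...,2]])
    inb=(abs(q[...,0])<.1)&(abs(q[...,1])<.064)
    body=inb&(q[...,2]>.012)&(q[...,2]<.055);b=q[body]
    print(n,"x",np.percentile(b[:,0],[0,1,99,100]),"y",np.percentile(b[:,1],[0,1,99,100]))
    # edges by row
    for s in np.arange(-.06,.07,.02):
        r=b[abs(b[:,0]-s)<.006]; print("  x=%.2f ylo %.4f yhi %.4f"%(s,*np.percentile(r[:,1],[2,98])))
    for s in (-.045,-.02,0,.02,.045):
        r=b[abs(b[:,1]-s)<.006]; print("  y=%.3f xlo %.4f xhi %.4f"%(s,*np.percentile(r[:,0],[1,99])))
    lip=inb&(q[...,2]>.042)&(q[...,2]<.055)&(q[...,0]<-.04); L=q[lip]; print(" lip",len(L),L.min(0),L.max(0))
    f=inb&(q[...,2]>.055)&(q[...,0]>0);F=q[f];
    print(" flap",len(F),F.min(0),F.max(0))
    for z in np.arange(.06,.15,.01):
        r=F[abs(F[:,2]-z)<.004]
        if len(r): print("   z%.2f xmin %.4f med %.4f max %.4f y %.4f %.4f"%(z,*np.percentile(r[:,0],[2,50,98]),r[:,1].min(),r[:,1].max()))
    for nm,lo,hi in(("jar",(.44,-.08,.062),(.56,.04,.08)),("bot",(.40,.17,.075),(.5,.26,.1))):
        m=np.all((w>lo)&(w<hi),-1);j=w[m];print(nm,(j.min(0)+j.max(0))/2,(j.max(0)-j.min(0)))
    m=(w[...,2]>.03)&(w[...,2]<.06)&(w[...,0]>.3)&(w[...,0]<.5)&(w[...,1]<-.05)&(w[...,1]>-.3);j=w[m];print("tape",j.min(0),j.max(0))
    m=(w[...,2]>.03)&(w[...,0]>.3)&(w[...,0]<.8)&(w[...,1]<-.0)&(w[...,1]>-.35)&(w[...,2]>.1);j=w[m];print("stand",j.min(0),j.max(0))
E
```

```text
top x [-0.07287006 -0.07083254  0.07746511  0.0815109 ] y [-0.05765996 -0.05411957  0.05471477  0.05838859]
  x=-0.06 ylo -0.0529 yhi 0.0533
  x=-0.04 ylo -0.0528 yhi 0.0538
  x=-0.02 ylo -0.0525 yhi 0.0531
  x=0.00 ylo -0.0527 yhi 0.0531
  x=0.02 ylo -0.0528 yhi 0.0527
  x=0.04 ylo -0.0534 yhi 0.0532
  x=0.06 ylo -0.0558 yhi 0.0562
  y=-0.045 xlo -0.0703 xhi 0.0774
  y=-0.020 xlo -0.0704 xhi 0.0769
  y=0.000 xlo -0.0716 xhi 0.0771
  y=0.020 xlo -0.0704 xhi 0.0768
  y=0.045 xlo -0.0705 xhi 0.0775
 lip 249 [-0.0714429  -0.03671738  0.04205289] [-0.05103554  0.03687424  0.05449733]
 flap 403 [ 0.03354251 -0.04796634  0.05512719] [0.06530816 0.04906249 0.1548314 ]
   z0.06 xmin 0.0620 med 0.0636 max 0.0647 y -0.0470 0.0459
   z0.07 xmin 0.0594 med 0.0608 max 0.0619 y -0.0460 0.0461
   z0.08 xmin 0.0569 med 0.0578 max 0.0595 y -0.0449 0.0484
   z0.09 xmin 0.0533 med 0.0546 max 0.0560 y -0.0469 0.0486
   z0.10 xmin 0.0504 med 0.0520 max 0.0533 y -0.0478 0.0488
   z0.11 xmin 0.0478 med 0.0489 max 0.0504 y -0.0448 0.0491
   z0.12 xmin 0.0449 med 0.0479 max 0.0545 y -0.0438 0.0467
   z0.13 x
[... 1250 characters left out ...]
ax 0.0553 y -0.0502 0.0480
   z0.09 xmin 0.0453 med 0.0490 max 0.0520 y -0.0509 0.0468
   z0.10 xmin 0.0437 med 0.0465 max 0.0496 y -0.0513 0.0487
   z0.11 xmin 0.0405 med 0.0434 max 0.0474 y -0.0505 0.0465
   z0.12 xmin 0.0372 med 0.0405 max 0.0436 y -0.0510 0.0472
   z0.13 xmin 0.0347 med 0.0377 max 0.0413 y -0.0507 0.0463
   z0.14 xmin 0.0319 med 0.0348 max 0.0377 y -0.0297 0.0260
jar [ 0.4990094  -0.02057715  0.06546413] [0.06586927 0.06524562 0.00690737]
bot [0.45061845 0.20665561 0.08157301] [0.03154421 0.03417139 0.01309931]
tape [ 0.35959511 -0.25792199  0.03002093] [ 0.49972255 -0.0500595   0.05993559]
stand [ 0.56066455 -0.34986379  0.10001722] [ 0.66953117 -0.09111962  0.47125926]
```

Emit:
carry_out:
  motion: "0.0226 -0.0261 0 0 0 3.6 255; 0.0226 -0.0261 0 0 0 3.6 255; 0.0226 -0.0261 0 0 0 3.6 255; 0.0226 -0.0261 0 0 0 3.6 255; 0.0226 -0.0261 0 0 0 3.6 255; 0.0226 -0.0261 0 0 0 3.6 255; 0.0226 -0.0261 0 0 0 3.6 255; 0.0226 -0.0261 0 0 0 3.6 255; 0.0226 -0.0261 0 0 0 3.6 255; 0.0226 -0.0261 0 0 0 3.6 255; 0.0226 -0.0261 0 0 0 3.6 255; 0.0226 -0.0261 0 0 0 3.6 255; 0.0226 -0.0261 0 0 0 3.6 255; 0.0226 -0.0261 0 0 0 3.6 255; 0 0 0 0 0 0 255; 0 0 0 0 0 0 255"
  grip_force: 10

```text
time_s: 1.43
ee_pos: [0.5514, 0.1308, 0.2047]
eef_rot: [3.141, -0.001, -2.705]
force: [0.1, 0.8, -0.6]
grip_width: 0.0005
grip_force: 0.0
```

```bash
python3 - <<'E'
from h import *
print(ctrl.get_obs()["ee_pos"],ctrl.get_obs()["force"])
a=ctrl.camera("scene");save(a,"s1.png")
E
```

```text
[0.55141805 0.13084085 0.20469872] [ 0.0555172   0.83356361 -0.6276596 ]
```

View pics/s1.png

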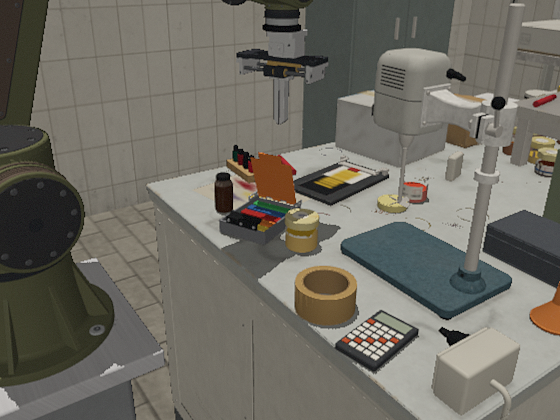

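The closed fingertip hangs at (280,122), above and behind the flap (275,160). I'll go down behind it and sweep.

Emit:
carry_out:
  motion: "0 0 -0.0335 0 0 0 255; 0 0 -0.0335 0 0 0 255; 0 0 -0.0335 0 0 0 255; 0 0 0 0 0 0 255; -0.0067 -0.0032 0 0 0 0 255; -0.0067 -0.0032 0 0 0 0 255; -0.0067 -0.0032 0 0 0 0 255; -0.0057 -0.0027 -0.0022 0 0 0 255; -0.0057 -0.0027 -0.0022 0 0 0 255; -0.0054 -0.0026 -0.0036 0 0 0 255; -0.0054 -0.0026 -0.0036 0 0 0 255; -0.0047 -0.0022 -0.0048 0 0 0 255; -0.0047 -0.0022 -0.0048 0 0 0 255; 0 0 0 0 0 0 255; 0 0 0 0 0 0 255"

```text
time_s: 2.73
ee_pos: [0.4991, 0.1073, 0.0834]
eef_rot: [3.141, -0.001, -2.703]
force: [-0.2, -0.4, 0.8]
grip_width: 0.0006
grip_force: 0.0
```

```bash
python3 - <<'E'
from h import *
a=ctrl.camera("scene");cv2.imwrite("pics/s2.png",cv2.resize(a["pixels"][100:270,190:350,::-1],None,fx=3.5,fy=3.5))
E
```

```text
(no output)
```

View pics/s2.png

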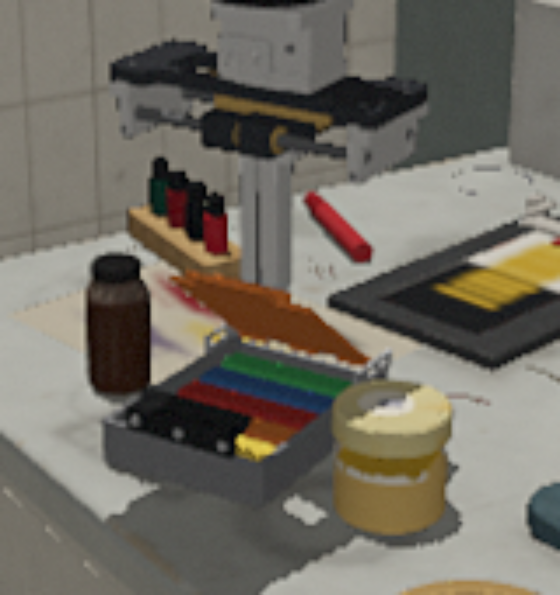

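The crop shows the flap half folded (270,310) under the fingertip (265,280). The case, jar and bottle haven't moved. I'll continue along the arc.

Emit:
carry_out:
  motion: "-0.0037 -0.0017 -0.0058 0 0 0 255; -0.0037 -0.0018 -0.0058 0 0 0 255; -0.0026 -0.0012 -0.0064 0 0 0 255; -0.0026 -0.0012 -0.0064 0 0 0 255; -0.0012 -0.0006 -0.005 0 0 0 255; -0.0012 -0.0006 -0.005 0 0 0 255; -0.0005 -0.0002 -0.0045 0 0 0 255; 0 0 0 0 0 0 255; 0 0 0 0 0 0 255"

```text
time_s: 3.53
ee_pos: [0.4837, 0.1001, 0.0446]
eef_rot: [3.141, -0.001, -2.703]
force: [-0.9, -0.2, 0.2]
grip_width: 0.0003
grip_force: 0.4
```

Emit:
carry_out:
  motion: "0 0 -0.003 0 0 0 255; 0 0 -0.002 0 0 0 255; 0 0 0 0 0 0 255; 0 0 0 0 0 0 255"

```text
time_s: 3.87
ee_pos: [0.4839, 0.1001, 0.0398]
eef_rot: [3.142, -0.0, -2.703]
force: [-1.2, -0.8, 1.5]
grip_width: 0.0006
grip_force: 0.5
```

```bash
python3 - <<'E'
from h import *
print(ctrl.get_obs()["ee_pos"])
a=ctrl.camera("scene");cv2.imwrite("pics/s3.png",cv2.resize(a["pixels"][140:260,200:340,::-1],None,fx=5,fy=5))
E
```

```text
[0.48386687 0.10013354 0.03978943]
```

View pics/s3.png

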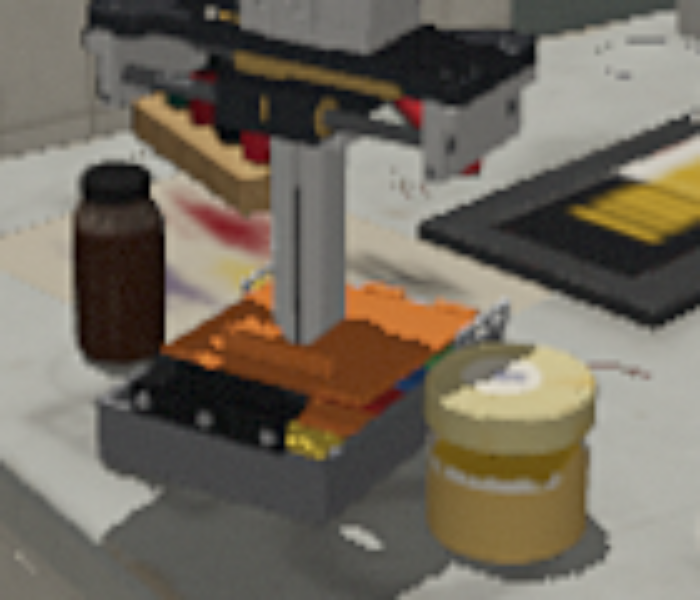

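The flap (320,330) is nearly flat under the fingertip (305,340), with the ridge (270,355) ahead of it and the lip (210,400) clear. I'll press down in small steps.

Emit:
carry_out:
  motion: "0 0 -0.001 0 0 0 255; 0 0 -0.0005 0 0 0 255; 0 0 0 0 0 0 255; 0 0 0 0 0 0 255"

```text
time_s: 4.25
ee_pos: [0.4838, 0.1001, 0.0383]
eef_rot: [3.142, -0.0, -2.703]
force: [-0.8, -0.8, 0.3]
grip_width: 0.0006
grip_force: 0.5
```

Emit:
carry_out:
  motion: "0 0 -0.001 0 0 0 255; 0 0 0 0 0 0 255; 0 0 0 0 0 0 255"

```text
time_s: 4.5
ee_pos: [0.484, 0.1001, 0.0377]
eef_rot: [-3.141, 0.0, -2.703]
force: [-3.0, -0.3, 6.1]
grip_width: 0.0005
grip_force: 3.5
```

Emit:
carry_out:
  motion: "-0.0027 -0.0013 0 0 0 0 255; -0.0027 -0.0013 0 0 0 0 255; -0.0027 -0.0013 0 0 0 0 255; -0.0027 -0.0013 0 0 0 0 255; 0 0 0 0 0 0 255"

```text
time_s: 4.92
ee_pos: [0.4731, 0.0949, 0.0377]
eef_rot: [-3.141, 0.001, -2.703]
force: [-0.4, 2.1, 6.4]
grip_width: 0.0002
grip_force: 3.3
```

Emit:
carry_out:
  motion: "-0.0018 -0.0009 0 0 0 0 255; -0.0018 -0.0008 0 0 0 0 255; -0.0018 -0.0009 0 0 0 0 255; 0 0 0 0 0 0 255"

```text
time_s: 5.25
ee_pos: [0.468, 0.0924, 0.0378]
eef_rot: [-3.141, 0.002, -2.703]
force: [1.2, 0.9, 5.1]
grip_width: 0.0008
grip_force: 2.8
```

```bash
python3 - <<'E'
from h import *
a=ctrl.camera("scene");cv2.imwrite("pics/s4.png",cv2.resize(a["pixels"][140:260,200:340,::-1],None,fx=5,fy=5))
E
```

```text
(no output)
```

View pics/s4.png

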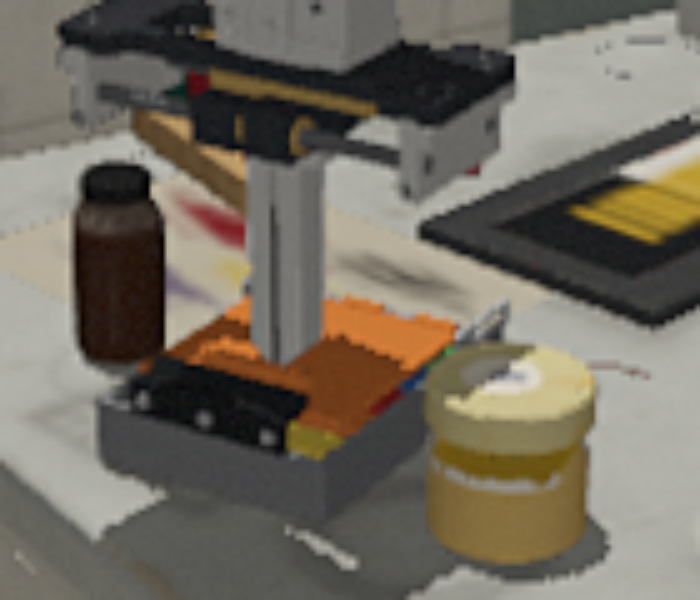

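The flap (310,340) has slid part way, with the fingertip (275,355) against the ridge and the tongue entering the lip (210,400). The case hasn't moved, so I keep sliding.

Emit:
carry_out:
  motion: "-0.0014 -0.0006 0 0 0 0 255; -0.0014 -0.0007 0 0 0 0 255; -0.0014 -0.0006 0 0 0 0 255; -0.0014 -0.0007 0 0 0 0 255; 0 0 0 0 0 0 255"

```text
time_s: 5.72
ee_pos: [0.4624, 0.0897, 0.0377]
eef_rot: [-3.141, 0.001, -2.703]
force: [2.2, 1.3, 5.0]
grip_width: 0.0006
grip_force: 2.8
```

Emit:
carry_out:
  motion: "-0.0014 -0.0006 0 0 0 0 255; -0.0014 -0.0007 0 0 0 0 255; -0.0014 -0.0006 0 0 0 0 255; 0 0 0 0 0 0 255; 0 0 0 0 0 0 255"

```text
time_s: 6.13
ee_pos: [0.4581, 0.0878, 0.0376]
eef_rot: [-3.141, 0.001, -2.703]
force: [1.6, 0.5, 5.1]
grip_width: 0.0002
grip_force: 2.8
```

```bash
cat > m.py <<'E'
from h import *
yaw=np.radians(25.2);u=np.array([np.cos(yaw),np.sin(yaw)]);v=np.array([-u[1],u[0]]);o=np.array([.480,.0972])
import sys
c=ctrl.camera("scene");save(c,sys.argv[1]);print(ctrl.get_obs()["force"])
for nm,c in(("before",np.load("scene0.npz")),("now",c)):
    w=cloud(c);q=np.dstack([(w[...,:2]-o)@u,(w[...,:2]-o)@v,w[...,2]])
    hsv=cv2.cvtColor(c["pixels"],cv2.COLOR_RGB2HSV)
    inb=(abs(q[...,0])<.1)&(abs(q[...,1])<.064)
    b=q[inb&(q[...,2]>.012)&(q[...,2]<.03)]
    print(nm,"case xlo %.4f ylo %.4f"%(np.percentile(b[:,0],1),np.percentile(b[:,1],1)))
    org=inb&(hsv[...,0]>3)&(hsv[...,0]<14)&(hsv[...,1]>170)&(q[...,2]>.033)&(q[...,2]<.06)
    f=q[org]
    if len(f): print(" flap x %.4f %.4f"%tuple(np.percentile(f[:,0],[1,99])),"z by x",[(s,round(float(np.median(f[abs(f[:,0]-s)<.01][:,2])),4)) for s in(-.04,-.03,0,.02,.04,.05) if (abs(f[:,0]-s)<.01).any()])
    rg=f[(f[:,2]>.043)]; 
    if len(rg): print(" ridge x",np.percentile(rg[:,0],[5,50,95]))
E
python3 m.py s5.png
```

```text
[2.34011312 0.19006319 5.35387538]
before case xlo -0.0767 ylo -0.0559
 flap x 0.0463 0.0651 z by x [(0.05, 0.0535)]
 ridge x [0.05503363 0.05888008 0.06263464]
now case xlo -0.0773 ylo -0.0566
 flap x -0.0518 0.0478 z by x [(-0.04, 0.0412), (-0.03, 0.0394), (0, 0.0385), (0.02, 0.0384), (0.04, 0.0386), (0.05, 0.0386)]
 ridge x [-0.04280094 -0.03988347 -0.03562008]
```

Emit:
carry_out:
  motion: "-0.0009 -0.0004 0 0 0 0 255; 0 0 0 0 0 0 255; 0 0 0.001 0 0 0 255; 0 0 0.002 0 0 0 255; 0 0 0.004 0 0 0 255; 0 0 0.01 0 0 0 255; 0 0 0.02 0 0 0 255; 0 0 0.03 0 0 0 255; 0 0 0.04 0 0 0 255; -0.01 0.03 0.025 0 0 0 255; -0.01 0.03 0.02 0 0 0 255; -0.01 0.035 0.01 0 0 0 255; -0.01 0.035 0 0 0 0 255; -0.01 0.035 0 0 0 0 255; 0 0 0 0 0 0 255; 0 0 0 0 0 0 255"

```text
time_s: 7.52
ee_pos: [0.4059, 0.2531, 0.1989]
eef_rot: [-3.141, -0.002, -2.7]
force: [0.1, -0.6, -0.4]
grip_width: 0.0007
grip_force: 0.0
```

```bash
python3 m.py s6.png; python3 -c "
import cv2;i=cv2.imread('pics/s6.png');cv2.imwrite('pics/s6c.png',cv2.resize(i[140:260,200:340],None,fx=5,fy=5))"
```

```text
[ 0.63776356 -0.25643098 -0.22143658]
before case xlo -0.0767 ylo -0.0559
 flap x 0.0463 0.0651 z by x [(0.05, 0.0535)]
 ridge x [0.05503363 0.05888008 0.06263464]
now case xlo -0.0775 ylo -0.0564
 flap x -0.0522 0.0476 z by x [(-0.04, 0.0428), (-0.03, 0.0409), (0, 0.0397), (0.02, 0.0392), (0.04, 0.039), (0.05, 0.0392)]
 ridge x [-0.04328919 -0.04029584 -0.03628313]
```

View pics/s6c.png

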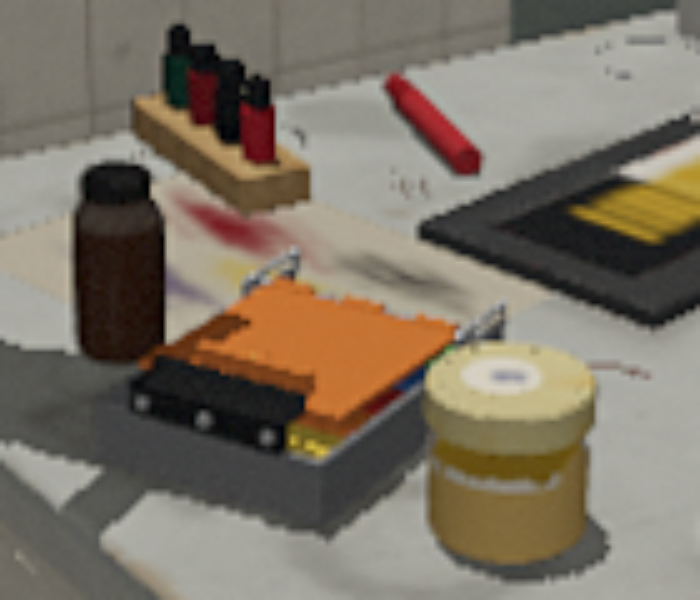

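The flap (310,340) stays shut by itself with its tongue under the lip (215,400). The case, jar and bottle are where they were, and the robot is clear.

```bash
python3 -c "
from station import ctrl
print(ctrl.hand_in())"
```

```text
the job is handed in; nothing more can be done
None
```

The case is closed and handed in: the flap is about 15 mm forward with its tongue under the lip, and it stayed shut after I let go. The case, jar and bottle did not visibly move, the arm never went near the tape roll, and the robot is clear of everything (about 7.5 s of the 48 s used).

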